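Scoop the primed doll heads into the deep box

ROBOT

A 6-joint arm with a two-finger parallel gripper is mounted at the origin on the work surface. World frame = base frame: x ahead of the robot, y to its left, z up, the work surface at z = 0. Lengths are in mm, angles in rad, forces in N, time in s.
With the tool pointing down it reaches from about 350 to 725 mm from the base axis. Payload 4.3 kg.
Tool frame: the origin (TCP) lies at the very end of the fingers, on their centre line; the grasp point (between the pads) lies 19 mm behind it; z points along the fingers, y is the line along which they close (so a half turn about z gives the same grasp; the last joint's range is limited). The gripper opens to 85 mm and grips with 20 to 120 N. Pads are 22 mm wide; open, the fingers measure 114 mm over their backs; the gripper's body (76 mm by 85 mm) begins 54 mm behind the grasp point. The pads swing forward as they close: fully open they stand 13 mm farther back than shut.
Start: joints at [1.016, 0.377, 0.081, 1.274, 0, 1.46], TCP at [247.421, 519.085, 231.329] pointing down, gripper open.
Joint ranges: [-2.72, 2.72], [-0.84, 1.66], [-1.02, 1.22], [-1.77, 2.12], [-1.37, 1.28], [-3.14, 3.14]. Speed limits (rad/s): [2.57, 2.57, 3.14, 3.14, 3.14, 3.14].

INTERFACE

Orientations are given as a rotation vector (axis times angle).
In Python, from rig import env gives the robot as it stands. The module is installed in compiled form; this text tells all that it offers.
- The arm moves only by the tool step_arm, never from a script. Its argument "increments" is a list of rows, each an object with "xyz": the shift along the world's x, y, z as a fraction of full scale, a list of three; "delta_rot": the turn, a rotation vector about the world's x, y, z as a fraction of full scale, a list of three; "claw": the closure in counts, from 0 (fully open) to 255 (shut). In form: [{"xyz": [tx, ty, tz], "delta_rot": [wx, wy, wz], "claw": claw}, ...]. A call has 1 to 12 rows; each row is the pose to reach, as a shift and turn from the pose commanded when the call began, turning the shorter way round; what a row does not reach only later rows make up. Full scale, the value 1, is 0.3 m for a shift and pi rad for a turn. A row lasts 1/12 s, in which the tool goes at most 41.7 mm and 7.16 degrees, less where a joint would pass 70% of its speed; a pose out of reach is approached as far as the arm can. A call with a number of a shift or a turn outside -1 to 1 is refused whole. A call with a gripper value outside its range is refused whole. The fingers move at their own pace and stop on an object; "force" is the grip in N (left out, the last holds). Time passes only in rows, so rows that repeat a pose let the fingers close. It gives the time, the measured TCP pose, the force, the opening and the grip force at its end, in the units of the state.
- env.state(): the state, without advancing time (a new reading comes with each control period).
- env.get_image(name): name is "side" or "top" or "wrist"; returns (picture, depth): 400x640x3 uint8, blue, green, red; 400x640 float32, mm along the optical axis (not along the pixel's ray), 0 where there is no reading.
- env.camera_info(name): a dict with "mtx" (3x3 intrinsics, pixels), "dist_coeffs" ([k1, k2, p1, p2, k3] as OpenCV has them; the pictures are not rectified), "pose" (4x4, takes a point from camera to world coordinates). Camera axes: x right, y up, looking along -z (the intrinsics and any distortion apply to the point x, -y, -z); pixel columns grow to the right and rows downward; lengths in mm; the calibration is good to about 2 mm. A picture is of the moment at which its call begins: read the wrist's pose just before it. camera_info takes no time and is no camera call; for the wrist camera it gives the pose at the moment of the call.
- env.finish_job(): hands the job in; it is judged then, once.
Trained networks look in the newest picture that a camera, given by its name, has taken for a name from the list of things; names that differ only in an ending like _2 or _b are one class to them, and where a whole thing is asked for, a point or a joint stands for the part that bears it (a point fixed in the world has none). Each returns a list of dicts, best first, with "score" (0 to 1); they miss things now and then, are a little off and sometimes report something else, mostly with a low value. They report only what shows in the picture. A call takes as long as a camera call. They do not tell look-alikes from the thing itself.
- env.boxes_of(query, camera): "box" ([left, top, right, bottom] in pixels, round what is visible of it).
The state is a dict: "clock": time; "joints": joint angles; "joint_vel": joint speeds; "effort": joint torques, N m; "eef_pos": TCP position; "tool_rot": TCP orientation; "force": force on the tool from outside, world axes, zero at the start; "ft_torque": the same for the moment, N m; "finger_gap": opening from 0.0 (shut) to 1.0 (fully open); "gripper_force": force on a finger pad.
Only numpy, scipy, OpenCV 4.12 (cv2) and the standard library are available. Lean on these libraries where they do the work, as an engineer would, in place of code of your own. Each camera call takes 0.05 s, during which the arm holds its last target. There are 200 camera calls.

TASK

The three doll heads in the shallow tray are freshly primed and must not be touched by the gripper: scoop them up with the hand scoop, lower the scoop down into the deep box and let them roll out gently close to its floor, never dropping them from the height of the rim. When all three lie in the box, stand the scoop upright in the middle of its cork mat and let go. Leave everything else on the bench where it is.

Things in the scene. Friction and masses are not known exactly. Their poses are not given: they have to be found in the camera images.
- scoop: Aluminium hand scoop, about 0.2 kg, standing on the mat. Origin: centre of the pan's underside; x points out of the open mouth, z up. Pan 118 mm (x -59 to +59) by 142 mm (y) outside, 138 mm wide inside, floor 2 mm thick; back wall 50 mm high at x = -59; side walls 34 mm high at the rear, 16 mm further on, none in the front 25 mm. Upright handle at the back; the whole spans x -83 to +59 mm.
- scoop_grip (a point): Place to hold the scoop, at (-71, 0, 125) mm in the scoop's frame: on the axis of its handle, an upright square wooden post 24 x 24 mm from z = 0 to z = 150 mm, sides parallel to the scoop's x and y.
- scoop_lip (a point): Middle of the underside of the scoop's front edge, at (59, 0, 0) mm in the scoop's frame.
- tray: Shallow fixed plywood tray, open on top; origin: centre of its underside; x along its length. Inside 300 mm (x) by 156 mm (y); walls 6 mm thick, 36 mm high over the bench; floor 6 mm thick. It stands either on the left or on the right of the mat. The doll heads start in its +x half (all at x > 25 mm); the -x half is empty.
- box: Deep fixed cardboard box, open on top, on the other side of the mat from the tray; origin: centre of its underside; x along its length. Inside 230 mm (x) by 184 mm (y); walls 5 mm thick, rim 100 mm over the bench, floor 6 mm thick. The scoop fits inside it.
- mat: Fixed cork mat 180 mm (x) by 170 mm (y), 4 mm thick, flat on the bench between tray and box; origin: centre of its underside. The scoop's place.
- head0: Doll head: a plain white ball 42 mm in diameter, about 40 g, smooth (friction about 0.3), with a small dark mark; origin: its centre. All three are alike. It rolls easily (on slopes over about 6 degrees).
- head1: Doll head: a plain white ball 42 mm in diameter, about 40 g, smooth (friction about 0.3), with a small dark mark; origin: its centre. All three are alike. It rolls easily (on slopes over about 6 degrees).
- head2: Doll head: a plain white ball 42 mm in diameter, about 40 g, smooth (friction about 0.3), with a small dark mark; origin: its centre. All three are alike. It rolls easily (on slopes over about 6 degrees).
- glue_bottle: Bystander: glue bottle, white plastic, 46 mm across, 120 mm tall, standing close beside the mat. Origin: centre of its underside.
- paint_tin: Bystander: paint tin, steel, 48 mm across, 60 mm tall, standing close beside the mat. Origin: centre of its underside.
- primer_jar: Bystander: jar of primer, 60 mm across, 75 mm tall, at the left (+y) edge of the work area. Origin: centre of its underside.
- spray_bottle: Bystander: spray bottle, 68 mm across, 146 mm tall, at the right (-y) edge of the work area. Origin: centre of its underside.
- brush_jar: Bystander: jar of brushes, 72 mm across, brush tips up to 190 mm high, beyond the mat. Origin: centre of its underside.
- water_bowl: Bystander: small ceramic bowl, 90 mm across, 45 mm tall, beyond the mat. Origin: centre of its underside.
- sanding_block: Bystander: wooden sanding block 70 x 40 x 30 mm between the mat and the robot. Origin: centre of its underside.
Not all that is in view belongs to the job. Leave any pink look-alike of the head2 alone.

How it is judged (in metres and radians):
On the way:
1. a doll head rides in the lifted scoop (scoop over 60 mm above the bench) (((x of head0 in the frame of scoop between -0.06 and 0.06 m and y of head0 in the frame of scoop between -0.07 and 0.07 m and z of head0 in the frame of scoop between 0.01 and 0.06 m) or (x of head1 in the frame of scoop between -0.06 and 0.06 m and y of head1 in the frame of scoop between -0.07 and 0.07 m and z of head1 in the frame of scoop between 0.01 and 0.06 m) or (x of head2 in the frame of scoop between -0.06 and 0.06 m and y of head2 in the frame of scoop between -0.07 and 0.07 m and z of head2 in the frame of scoop between 0.01 and 0.06 m)) and height (world z) of scoop above 0.06 m), for 0.2 s.
At the end, for the whole second after the job is handed in: All three heads lie at rest inside the deep box (centres below its rim); the scoop stands upright (within 4.5 degrees) and at rest on the cork mat, the centre of its pan within 50 mm of the mat's centre, released (x of head0 in the frame of box between -0.115 and 0.115 m and y of head0 in the frame of box between -0.092 and 0.092 m and z of head0 in the frame of box between 0.02 and 0.09 m and linear speed of each of head0, head1, head2 below 0.05 m/s and x of head1 in the frame of box between -0.115 and 0.115 m and y of head1 in the frame of box between -0.092 and 0.092 m and z of head1 in the frame of box between 0.02 and 0.09 m and x of head2 in the frame of box between -0.115 and 0.115 m and y of head2 in the frame of box between -0.092 and 0.092 m and z of head2 in the frame of box between 0.02 and 0.09 m and horizontal distance between scoop and mat below 0.05 m and z of scoop in the frame of mat between 0.001 and 0.008 m and angle between scoop's own z axis and vertical below 0.08 rad and linear speed of scoop below 0.03 m/s); the robot touches nothing.
It fails at once if the gripper or arm touches a doll head (contact force between any of the fingers, the arm and head0 above 0.2 N or contact force between any of the fingers, the arm and head1 above 0.2 N or contact force between any of the fingers, the arm and head2 above 0.2 N).
It fails at once if a doll head is dropped or flung: it moves faster than 1.1 m/s (a free fall of about 60 mm) (linear speed of any of head0, head1, head2 above 1.1 m/s).
It fails at once if a bystander is moved by more than 20 mm or knocked over (distance of any of glue_bottle, paint_tin, primer_jar, spray_bottle, brush_jar, water_bowl, sanding_block from where it was at the start of the episode above 0.02 m or angle between any of glue_bottle, paint_tin, primer_jar, spray_bottle, brush_jar, water_bowl, sanding_block's own z axis and vertical above 0.5 rad).
It also fails if it takes over 72 s, if anything falls off the work surface, if the arm or the gripper's body presses on something with over 40 N, if the wrist force passes 120 N, or if a joint passes its speed limit or range.

## Working session

There is one attempt and no reset: what is moved stays moved. The work goes in short steps, Python scripts to look and compute and a tool call to move; the robot and the scene stay as the last step left them, time stands still between calls to the robot, and variables do not carry over. Pictures are saved under pics/ and viewed, at most 10 in all, crops included, and the job is handed in when it is done.

Besides the shell and the picture viewer there is one more tool, called after ">>>" as a command line: name --argument value ..., lists and objects as JSON in quotes. step_arm: Moves the arm, as the interface text tells. Its arguments: {"type":"object","properties":{"increments":{"type":"array"},"force":{"type":"number"}},"required":["increments"]}

```bash
mkdir -p pics
cat > h.py <<'E'
import numpy as np, cv2
from rig import env
def cloud(name):
    ci=env.camera_info(name); im,d=env.get_image(name)
    h,w=d.shape; u,v=np.meshgrid(np.arange(w),np.arange(h))
    p=cv2.undistortPoints(np.stack([u,v],-1).reshape(-1,1,2).astype(np.float64),np.array(ci["mtx"]),np.array(ci["dist_coeffs"])).reshape(h,w,2)
    P=np.stack([p[...,0]*d,-p[...,1]*d,-d,np.ones_like(d)],-1)@np.array(ci["pose"]).T
    return im,d,P[...,:3]
E
python3 - <<'E'
from h import *
s=env.state(); print(s)
for c in ["top","side"]:
    im,d,P=cloud(c); cv2.imwrite(f"pics/{c}1.png",im); np.save(c+".npy",P)
    print(np.round(np.array(env.camera_info(c)["pose"]),2).tolist())
for q in ["scoop","tray","box","mat","head0","glue_bottle","paint_tin","primer_jar","spray_bottle","brush_jar","water_bowl","sanding_block"]:
    if q=="scoop": env.get_image("top"); P=np.load("top.npy")
    for b in env.boxes_of(q,"top")[:5]:
        x0,y0,x1,y1=[int(round(t)) for t in b["box"]]
        c=P[min(399,(y0+y1)//2),min(639,(x0+x1)//2)]
        print(q,round(b["score"],2),[x0,y0,x1,y1],np.round(c))
E
```

```text
{'clock': 0.0, 'joints': array([ 1.01571401e+00,  3.78055395e-01,  7.95783941e-02,  1.27434535e+00,
       -2.71268485e-05,  1.46050667e+00]), 'joint_vel': array([ 7.79919881e-04, -6.20191940e-04, -6.82984454e-04,  7.80598969e-05,
        4.04168131e-04,  2.14700697e-03]), 'effort': array([ 3.18928994e-05, -4.63597512e+01,  2.69880491e+01,  2.06869439e-02,
        1.92952216e-04, -2.28275127e-06]), 'eef_pos': array([247.05455274, 518.49288902, 230.34681693]), 'tool_rot': array([-6.92792792e-01, -3.06359879e+00,  3.02128011e-03]), 'force': array([-0.19438962, -0.12353998, -0.26899308]), 'ft_torque': array([ 0.0010507 ,  0.01036493, -0.02856048]), 'gripper_force': 0.0, 'finger_gap': 0.9994620651727765}
[[0.0, 1.0, -0.08, 463.64], [-1.0, -0.0, -0.02, -23.36], [-0.02, 0.08, 1.0, 1550.16], [0.0, 0.0, 0.0, 1.0]]
[[-0.97, 0.12, -0.23, 233.29], [-0.25, -0.5, 0.83, 1247.63], [-0.02, 0.86, 0.51, 889.59], [0.0, 0.0, 0.0, 1.0]]
scoop 0.72 [298, 192, 349, 238] [539.   4.   5.]
tray 0.59 [194, 162, 257, 273] [533. 305.   3.]
box 0.8 [393, 170, 471, 265] [ 533. -327.    4.]
mat 0.37 [205, 198, 218, 210] [570. 340.  41.]
head0 0.73 [495, 189, 531, 218] [ 568. -539.  108.]
head0 0.62 [206, 197, 216, 211] [570. 340.  41.]
head0 0.54 [228, 197, 245, 210] [573. 263.  49.]
head0 0.47 [267, 185, 283, 198] [609. 146.  48.]
glue_bottle 0.55 [277, 211, 295, 230] [520. 109.  92.]
glue_bottle 0.39 [295, 186, 357, 243] [542.  -5.  11.]
paint_tin 0.8 [354, 206, 374, 225] [ 536. -117.   61.]
primer_jar 0.65 [132, 207, 161, 225] [532. 526.  75.]
brush_jar 0.7 [391, 169, 471, 262] [ 539. -324.    8.]
water_bowl 0.67 [334, 135, 362, 162] [745. -72.   7.]
sanding_block 0.83 [313, 265, 335, 280] [369.   1.  32.]
sanding_block 0.41 [297, 190, 351, 239] [542.   1.   9.]
```

Run:
```python
import cv2
a=cv2.imread("pics/top1.png")[110:310,120:560]
cv2.imwrite("pics/top1c.png",cv2.resize(a,(800,364),interpolation=cv2.INTER_CUBIC))
```

```text
(no output)
```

View pics/top1c.png

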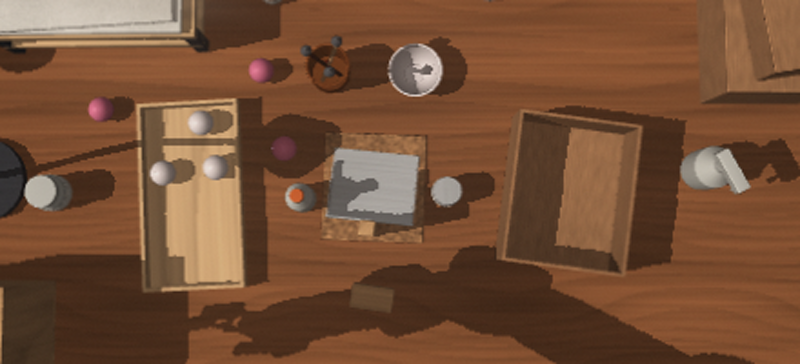

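View pics/side1.png

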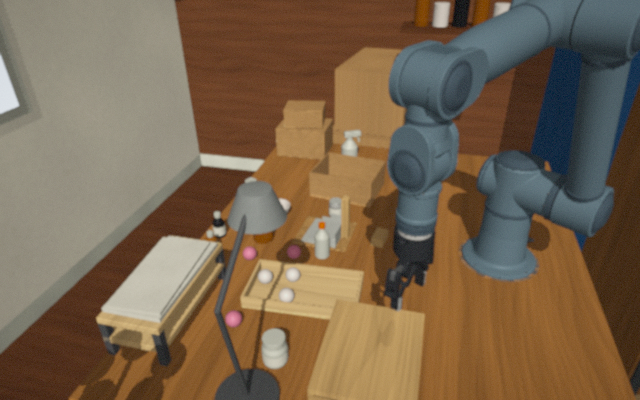

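The top view shows the tray on the left with its +x end away from the robot and the white heads at crop (201,123), (163,172) and (215,167). The box is on the right. The scoop stands on the mat with its mouth pointing away and its handle at crop (367,228). Pink look-alikes lie outside the tray, and a lamp and a wooden block are near the tray on the left.

Run:
```python
from h import *
P=np.load("top.npy"); im=cv2.imread("pics/top1.png")
def rect(n,m):
    q=P[m][:,:2].astype(np.float32); r=cv2.minAreaRect(q); print(n,m.sum(),np.round(r[0],1),np.round(r[1],1),round(r[2],2), 'med',np.round(np.median(P[m],0),1), q.min(0).round(),q.max(0).round())
u,v=np.meshgrid(np.arange(640),np.arange(400)); z=P[...,2]
R=lambda a,b,c,d:(u>=a)&(u<=c)&(v>=b)&(v<=d)
rect("trayrim",R(190,158,260,275)&(z>24)&(z<60)&(P[...,1]<400)&~R(204,168,250,216))
rect("boxrim",R(385,165,478,268)&(z>80)&(z<115))
hsv=cv2.cvtColor(im,cv2.COLOR_BGR2HSV)
rect("handle",R(310,225,330,250)&(z>130)&(z<175))
rect("pan",R(296,186,356,240)&(hsv[...,1]<60)&(z<70))
for n,(x,y) in dict(h0=(201,123),h1=(163,172),h2=(215,167)).items():
    x=x/1.818+120;y=y/1.818+110
    m=(np.hypot(u-x,v-y)<9)&(hsv[...,1]<70)&(hsv[...,2]>100)&(z>20)
    p=P[m]; A=np.c_[2*p,np.ones(len(p))]; s=np.linalg.lstsq(A,(p**2).sum(1),rcond=None)[0]
    print(n,m.sum(),s[:3].round(1),np.sqrt(s[3]+s[:3]@s[:3]).round(1),p.mean(0).round(1),p.max(0).round(1),p.min(0).round(1))
for n,(a,b,c,d),lo in [("glue",(275,205,297,235),20),("tin",(352,203,376,228),20),("sand",(309,260,340,285),15),("pinkdark",(265,182,286,200),12),("lamp",(100,160,160,300),85),("jar",(130,203,163,228),20),("spray",(490,185,540,222),20),("brush",(285,128,315,160),30),("bowl",(332,132,364,165),20),("blockL",(110,260,200,300),10)]:
    rect(n,R(a,b,c,d)&(z>lo))
print("floor tray",np.median(z[R(205,235,245,255)]),"box",np.median(z[R(405,190,450,240)]),"bench",np.median(z[R(270,240,290,260)]))
```

```text
trayrim 729 [532.9 302.3] [314.5 169.3] 2.79 med [501.7 356.2  35. ] [373. 211.] [693. 394.]
boxrim 802 [ 533.3 -315.6] [196.4 241.9] 82.25 med [ 546.  -338.1   98.4] [ 401. -426.] [ 665. -203.]
handle 76 [477.    7.1] [22.2 22. ] 89.88 med [477.    6.9 153.5] [466.  -4.] [488.  18.]
pan 1807 [547.7  -1.9] [144.3 117.9] 84.21 med [548.1  -1.9   6.4] [484. -78.] [613.  74.]
h0 123 [652.4 286.   33.8] 16.4 [651.6 285.2  41.8] [671.1 303.8  52.2] [633.8 268.7  28.1]
h1 126 [568.8 347.7  33.2] 17.1 [568.2 347.   42.3] [588.8 365.7  52.4] [549.6 330.3  31.1]
h2 130 [578.  260.6  33.3] 17.2 [576.9 259.4  42.2] [597.6 277.7  53.1] [558.6 242.8  25.3]
glue 208 [508.9  53.9] [173.6  44. ] 73.86 med [525.1 112.4  84.6] [464. -23.] [547. 137.]
tin 220 [516.3 -77.5] [ 46.2 143.9] 26.51 med [ 536.5 -119.9   59.3] [ 464. -145.] [561. -23.]
sand 325 [404.4  -4.8] [ 69.5 122.6] 81.68 med [365.2   0.6  30. ] [341. -35.] [464.  36.]
pinkdark 152 [537.5  76.5] [245.   40.6] 44.1 med [609.5 146.1  34.9] [464. -23.] [629. 167.]
lamp 1472 [370.9 305.6] [111.5 674.5] 6.36 med [348.1 540.1 215.4] [289. -23.] [464. 647.]
jar 410 [510.7 286.8] [626.6  59.5] 84.22 med [535.4 529.8  72.5] [464. -23.] [572. 596.]
spray 689 [ 537.5 -296.9] [ 80.7 560.9] 6.93 med [ 566.2 -537.    97. ] [ 464. -579.] [608. -23.]
brush 365 [625.6  16.5] [326.2  69.8] 25.92 med [743.2  70.3  81. ] [464. -23.] [775. 107.]
bowl 349 [622.3 -68.6] [ 87.  318.3] 89.38 med [749.1 -74.   37.6] [ 464. -113.] [782. -23.]
blockL 1509 [366.1 303.4] [121.3 671.2] 6.37 med [347.5 536.4 150.8] [279. -23.] [464. 644.]
floor tray 5.928104508538354 box 5.982013735503301 bench -0.05680929681898306
```

Run:
```python
from h import *
for c in ["top","side"]:
    P=np.load(c+".npy"); z=P[...,2]
    ci=env.camera_info(c); o=np.array(ci["pose"])[:3,3]
    ok=np.linalg.norm(P-o,axis=-1)>5
    m=(ok&(z>110)&(np.abs(P[...,1])<700)&(P[...,0]>250)&(P[...,0]<900)).astype(np.uint8)
    n,l,st,ce=cv2.connectedComponentsWithStats(m)
    for i in range(1,n):
        q=P[l==i]
        if len(q)>5: print(c,len(q),ce[i].round(),q.min(0).round(),q.max(0).round(),np.median(q,0).round())
P=np.load("top.npy")
cs=[P[int(110+y/1.818),int(120+x/1.818)] for x,y in [(328,137),(424,139),(421,239),(324,237)]]
print("mat",np.round(cs),np.mean(cs,0))
from scipy.spatial.transform import Rotation as R
print(R.from_rotvec(env.state()["tool_rot"]).as_matrix().round(3))
```

```text
top 4790 [548. 122.] [ 686. -700.  110.] [ 900. -551.  219.] [ 784. -611.  206.]
top 4986 [170. 109.] [776. 278. 110.] [900. 622. 153.] [836. 441. 139.]
top 41 [304. 134.] [749.  46. 113.] [766.  66. 183.] [757.  56. 164.]
top 43 [289. 138.] [739.  85. 110.] [753. 107. 189.] [744.  96. 166.]
top 31 [300. 149.] [706.  57. 162.] [723.  71. 185.] [712.  64. 170.]
top 1875 [ 65. 210.] [477. 524. 110.] [584. 697. 499.] [528. 560. 469.]
top 275 [521. 204.] [ 529. -579.  111.] [ 599. -527.  154.] [ 565. -550.  145.]
top 49 [282. 217.] [519. 106. 114.] [536. 126. 127.] [528. 118. 120.]
top 76 [321. 235.] [466.  -4. 145.] [488.  18. 160.] [477.   7. 153.]
top 7871 [ 75. 317.] [250. 437. 110.] [390. 700. 732.] [286. 534. 342.]
side 11471 [388. 231.] [250. 456. 215.] [391. 700. 728.] [280. 561. 373.]
side 1454 [304. 119.] [ 687. -700.  110.] [ 900. -539.  212.] [ 785. -587.  165.]
side 121 [352. 134.] [ 531. -582.  110.] [ 596. -522.  146.] [ 566. -545.  134.]
side 2760 [252. 217.] [475. 550. 347.] [579. 700. 495.] [524. 613. 456.]
side 125 [345. 203.] [466.  -3. 110.] [491.  26. 156.] [477.  17. 137.]
side 37 [321. 224.] [519. 109. 111.] [538. 135. 122.] [529. 123. 118.]
side 4995 [165. 285.] [777. 279. 110.] [900. 624. 145.] [829. 502. 139.]
side 152 [236. 363.] [553. 679. 110.] [564. 700. 220.] [556. 691. 154.]
mat [[632.  75.   0.]
 [628. -87.   4.]
 [460. -81.   5.]
 [463.  80.   7.]] [545.72054916  -3.29258853   4.14457229]
[[-0.903  0.43   0.   ]
 [ 0.43   0.903  0.   ]
 [-0.     0.    -1.   ]]
```

>>> step_arm --increments '[{"xyz": [0.383,-0.854,0.2],"delta_rot": [0,0,-0.197],"claw": 0},{"xyz": [0.383,-0.854,0.2],"delta_rot": [0,0,-0.197],"claw": 0},{"xyz": [0.383,-0.854,0.2],"delta_rot": [0,0,-0.197],"claw": 0},{"xyz": [0.383,-0.854,0.2],"delta_rot": [0,0,-0.197],"claw": 0},{"xyz": [0.383,-0.854,0.2],"delta_rot": [0,0,-0.197],"claw": 0},{"xyz": [0.383,-0.854,0.2],"delta_rot": [0,0,-0.197],"claw": 0},{"xyz": [0.383,-0.854,0.2],"delta_rot": [0,0,-0.197],"claw": 0},{"xyz": [0.383,-0.854,0.2],"delta_rot": [0,0,-0.197],"claw": 0}]'

```text
clock: 1.42
eef_pos: [365.2, 258.4, 293.2]
tool_rot: [1.601, 2.698, 0.002]
force: [0.3, 0.6, 0.2]
finger_gap: 1.004
gripper_force: 0.0
```

>>> step_arm --increments '[{"xyz": [0.383,-0.854,0],"delta_rot": [0,0,-0.197],"claw": 0},{"xyz": [0.383,-0.854,0],"delta_rot": [0,0,-0.197],"claw": 0},{"xyz": [0.383,-0.854,0],"delta_rot": [0,0,-0.197],"claw": 0},{"xyz": [0.383,-0.854,0],"delta_rot": [0,0,-0.197],"claw": 0},{"xyz": [0.383,-0.854,0],"delta_rot": [0,0,-0.197],"claw": 0},{"xyz": [0.383,-0.854,0],"delta_rot": [0,0,-0.197],"claw": 0},{"xyz": [0.383,-0.854,0],"delta_rot": [0,0,-0.197],"claw": 0},{"xyz": [0.383,-0.854,0],"delta_rot": [0,0,-0.197],"claw": 0},{"xyz": [0.383,-0.854,0],"delta_rot": [0,0,-0.197],"claw": 0},{"xyz": [0.383,-0.854,0],"delta_rot": [0,0,-0.197],"claw": 0}]'

```text
clock: 2.25
eef_pos: [476.9, 7.3, 291.2]
tool_rot: [-2.341, -2.093, -0.0]
force: [-0.8, -0.4, 0.4]
finger_gap: 0.999
gripper_force: 0.0
```

>>> step_arm --increments '[{"xyz": [0,0,-0.1],"delta_rot": [0,0,0],"claw": 0},{"xyz": [0,0,-0.2],"delta_rot": [0,0,0],"claw": 0},{"xyz": [0,0,-0.3],"delta_rot": [0,0,0],"claw": 0},{"xyz": [0,0,-0.4],"delta_rot": [0,0,0],"claw": 0},{"xyz": [0,0,-0.5],"delta_rot": [0,0,0],"claw": 0},{"xyz": [0,0,-0.6],"delta_rot": [0,0,0],"claw": 0},{"xyz": [0,0,-0.6],"delta_rot": [0,0,0],"claw": 0}]'

```text
clock: 2.83
eef_pos: [471.9, 9.0, 106.3]
tool_rot: [-2.333, -2.092, 0.01]
force: [-1.6, -0.0, 0.4]
finger_gap: 1.002
gripper_force: 0.0
```

>>> step_arm --increments '[{"xyz": [0,0,0],"delta_rot": [0,0,0],"claw": 255},{"xyz": [0,0,0],"delta_rot": [0,0,0],"claw": 255},{"xyz": [0,0,0],"delta_rot": [0,0,0],"claw": 255},{"xyz": [0,0,0],"delta_rot": [0,0,0],"claw": 255},{"xyz": [0,0,0],"delta_rot": [0,0,0],"claw": 255},{"xyz": [0,0,0],"delta_rot": [0,0,0],"claw": 255},{"xyz": [0,0,0],"delta_rot": [0,0,0],"claw": 255},{"xyz": [0,0,0],"delta_rot": [0,0,0],"claw": 255},{"xyz": [0,0,0],"delta_rot": [0,0,0],"claw": 255},{"xyz": [0,0,0],"delta_rot": [0,0,0],"claw": 255}]' --force 90

```text
clock: 3.67
eef_pos: [479.0, 6.5, 113.1]
tool_rot: [2.34, 2.092, 0.004]
force: [-0.3, -0.1, 6.9]
finger_gap: 0.269
gripper_force: 89.0
```

>>> step_arm --increments '[{"xyz": [0,0,0.1],"delta_rot": [0,0,0],"claw": 255},{"xyz": [0,0,0.2],"delta_rot": [0,0,0],"claw": 255},{"xyz": [0,0,0.3],"delta_rot": [0,0,0],"claw": 255},{"xyz": [0,0,0.4],"delta_rot": [0,0,0],"claw": 255},{"xyz": [0,0,0.5],"delta_rot": [0,0,0],"claw": 255},{"xyz": [0,0,0.6],"delta_rot": [0,0,0],"claw": 255},{"xyz": [0,0,0.6],"delta_rot": [0,0,0],"claw": 255}]'

```text
clock: 4.25
eef_pos: [479.8, 6.3, 297.4]
tool_rot: [2.337, 2.089, 0.01]
force: [0.8, 0.2, -1.9]
finger_gap: 0.273
gripper_force: 89.4
```

Run:
```python
from h import *
s=env.state(); print(s["eef_pos"].round(1),s["tool_rot"].round(3),s["force"].round(2),s["ft_torque"].round(2),s["finger_gap"],s["joints"].round(2))
im,d,P=cloud("side"); im2,d,P2=cloud("wrist")
cv2.imwrite("pics/s2.png",np.hstack([cv2.resize(im[100:340,160:480],(400,300)),cv2.resize(im2,(400,300))]))
```

```text
[479.8   6.3 297.4] [2.337 2.089 0.01 ] [ 0.8   0.15 -1.92] [ 0.05 -0.02  0.  ] 0.2727597022720572 [-0.12  0.16 -0.04  1.36 -0.    1.56]
```

View pics/s2.png

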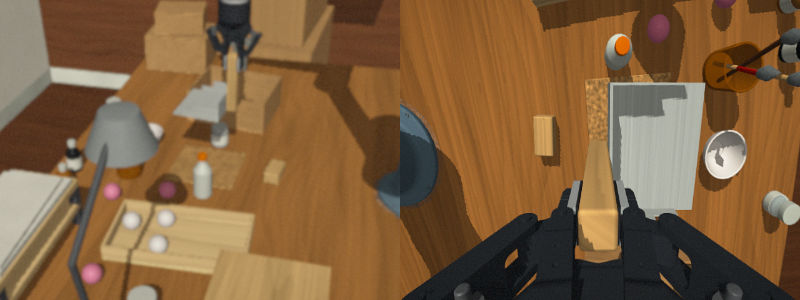

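The scoop is held and lifted, and the pan looks roughly level. Next I measure its pose relative to the TCP.

```bash
cat >> h.py <<'E'
def scoop_fit():
    """plane of pan floor seen by top cam, in scoop-ish frame around TCP"""
    for _ in range(3): im,d,P=cloud("top")
    s=env.state(); t=s["eef_pos"]; 
    hsv=cv2.cvtColor(im,cv2.COLOR_BGR2HSV)
    return im,P,hsv,s
E
python3 - <<'E'
from h import *
im,P,hsv,s=scoop_fit(); t=s["eef_pos"]; print(t.round(1),s["tool_rot"].round(3))
q=P-t
m=(hsv[...,1]<60)&(q[...,0]>-20)&(q[...,0]<160)&(abs(q[...,1])<110)&(q[...,2]>-125)&(q[...,2]<-50)
p=q[m]
for _ in range(6):
    c=np.linalg.lstsq(np.c_[p[:,:2],np.ones(len(p))],p[:,2],rcond=None)[0]
    r=p[:,2]-np.c_[p[:,:2],np.ones(len(p))]@c; p=p[abs(r)<max(2,np.std(r)*1.5)]
print("slopes deg",np.degrees(np.arctan(c[:2])).round(2),"z at tcp",c[2].round(1),len(p))
r=cv2.minAreaRect(q[m][:,:2].astype(np.float32)); print(r, q[m].min(0).round(1),q[m].max(0).round(1), m.sum())
E
```

```text
[476.    6.8 289.5] [-2.34  -2.092  0.004]
slopes deg [-0.25 -0.28] z at tcp -106.9 512
((85.1624755859375, -9.21685791015625), (142.03640747070312, 86.09837341308594), 83.53732299804688) [  34.4  -84.1 -118.4] [133.4  59.  -73.8] 959
```

>>> step_arm --increments '[{"xyz": [-0.03,0.12,0],"delta_rot": [0,0,0.01],"claw": 255},{"xyz": [-0.06,0.24,0],"delta_rot": [0,0,0.02],"claw": 255},{"xyz": [-0.09,0.36,0],"delta_rot": [0,0,0.03],"claw": 255},{"xyz": [-0.12,0.48,0],"delta_rot": [0,0,0.04],"claw": 255},{"xyz": [-0.15,0.6,0],"delta_rot": [0,0,0.051],"claw": 255},{"xyz": [-0.18,0.72,0],"delta_rot": [0,0,0.051],"claw": 255},{"xyz": [-0.21,0.84,0],"delta_rot": [0,0,0.051],"claw": 255},{"xyz": [-0.247,0.93,0],"delta_rot": [0,0,0.051],"claw": 255},{"xyz": [-0.247,0.965,0],"delta_rot": [0,0,0.051],"claw": 255},{"xyz": [-0.247,0.965,0],"delta_rot": [0,0,0.051],"claw": 255},{"xyz": [-0.247,0.965,0],"delta_rot": [0,0,0.051],"claw": 255}]'

```text
clock: 5.42
eef_pos: [402.5, 295.8, 289.9]
tool_rot: [-2.166, -2.276, 0.005]
force: [-0.3, -0.8, -2.4]
finger_gap: 0.265
gripper_force: 89.3
```

>>> step_arm --increments '[{"xyz": [0,0,-0.08],"delta_rot": [0,0,0],"claw": 255},{"xyz": [0,0,-0.16],"delta_rot": [0,0,0],"claw": 255},{"xyz": [0,0,-0.24],"delta_rot": [0,0,0],"claw": 255},{"xyz": [0,0,-0.32],"delta_rot": [0,0,0],"claw": 255},{"xyz": [0,0,-0.38],"delta_rot": [0,0,0],"claw": 255},{"xyz": [0,0,-0.38],"delta_rot": [0,0,0],"claw": 255},{"xyz": [0,0,-0.38],"delta_rot": [0,0,0],"claw": 255}]'

```text
clock: 6.0
eef_pos: [402.4, 294.3, 176.3]
tool_rot: [-2.169, -2.272, 0.006]
force: [0.6, -0.3, -2.5]
finger_gap: 0.267
gripper_force: 89.3
```

Run:
```python
from h import *
im,P,hsv,s=scoop_fit(); t=s["eef_pos"]; print(t.round(1),s["tool_rot"].round(3),s["force"].round(1))
q=P-t
m=(hsv[...,1]<70)&(q[...,0]>-20)&(q[...,0]<135)&(abs(q[...,1])<110)&(q[...,2]>-125)&(q[...,2]<-50)
p=q[m]
print(cv2.minAreaRect(p[:,:2].astype(np.float32)),np.median(p,0).round(1),len(p))
cv2.imwrite("pics/t3.png",cv2.resize(im[140:300,150:310],(640,640))[:600])
```

```text
[404.4 296.2 178.9] [2.167 2.273 0.004] [ 0.3 -0.2 -2.5]
((69.14727020263672, 2.0638198852539062), (118.35112762451172, 143.3954315185547), 2.9158217906951904) [  75.7   -6.7 -106.7] 1711
```

View pics/t3.png

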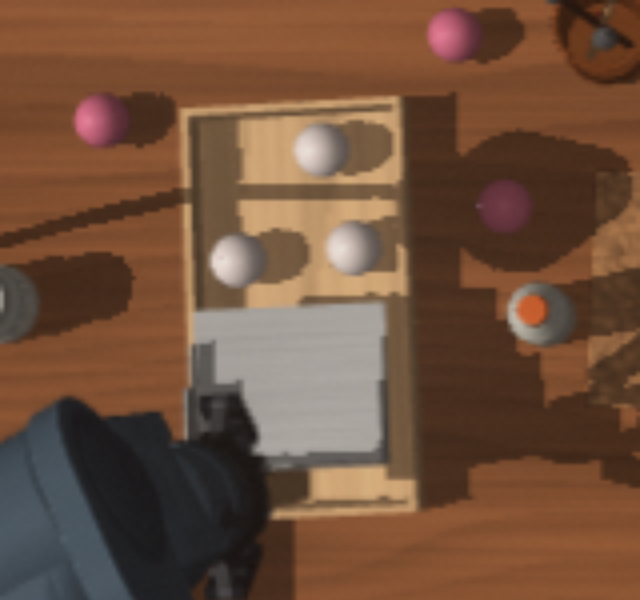

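The scoop hangs aligned over the empty near half of the tray, with the heads still clear at (321,150), (238,260) and (353,247).

>>> step_arm --increments '[{"xyz": [0,0,-0.05],"delta_rot": [0,0,0],"claw": 255},{"xyz": [0,0,-0.1],"delta_rot": [0,0,0],"claw": 255},{"xyz": [0,0,-0.15],"delta_rot": [0,0,0],"claw": 255},{"xyz": [0,0,-0.18],"delta_rot": [0,0,0],"claw": 255},{"xyz": [0,0,-0.195],"delta_rot": [0,0,0],"claw": 255},{"xyz": [0,0,-0.2],"delta_rot": [0,0,0],"claw": 255},{"xyz": [0,0,-0.2],"delta_rot": [0,0,0],"claw": 255},{"xyz": [0,0,-0.2],"delta_rot": [0,0,0],"claw": 255},{"xyz": [0,0,-0.2],"delta_rot": [0,0,0],"claw": 255}]'

```text
clock: 6.9
eef_pos: [403.9, 296.6, 118.3]
tool_rot: [2.167, 2.274, 0.003]
force: [-0.4, 0.5, -3.0]
finger_gap: 0.267
gripper_force: 89.2
```

>>> step_arm --increments '[{"xyz": [0,0,-0.005],"delta_rot": [0,0,0],"claw": 255},{"xyz": [0,0,-0.01],"delta_rot": [0,0,0],"claw": 255},{"xyz": [0,0,-0.01],"delta_rot": [0,0,0],"claw": 255},{"xyz": [0,0,-0.01],"delta_rot": [0,0,0],"claw": 255}]'

```text
clock: 7.23
eef_pos: [403.7, 296.3, 115.2]
tool_rot: [2.166, 2.274, 0.002]
force: [-1.7, -2.5, 4.6]
finger_gap: 0.272
gripper_force: 90.0
```

>>> step_arm --increments '[{"xyz": [0.017,0.002,0],"delta_rot": [0,0,0],"claw": 255},{"xyz": [0.034,0.003,0],"delta_rot": [0,0,0],"claw": 255},{"xyz": [0.05,0.004,0],"delta_rot": [0,0,0],"claw": 255},{"xyz": [0.067,0.005,0],"delta_rot": [0,0,0],"claw": 255},{"xyz": [0.084,0.006,0],"delta_rot": [0,0,0],"claw": 255},{"xyz": [0.1,0.007,0],"delta_rot": [0,0,0],"claw": 255},{"xyz": [0.117,0.008,0],"delta_rot": [0,0,0],"claw": 255},{"xyz": [0.134,0.009,0],"delta_rot": [0,0,0],"claw": 255},{"xyz": [0.15,0.01,0],"delta_rot": [0,0,0],"claw": 255},{"xyz": [0.167,0.011,0],"delta_rot": [0,0,0],"claw": 255},{"xyz": [0.184,0.012,0],"delta_rot": [0,0,0],"claw": 255},{"xyz": [0.2,0.013,0],"delta_rot": [0,0,0],"claw": 255}]'

```text
clock: 8.23
eef_pos: [462.5, 300.7, 115.1]
tool_rot: [-2.165, -2.274, -0.001]
force: [-4.6, -1.2, 6.4]
finger_gap: 0.267
gripper_force: 90.4
```

```bash
cat >> h.py <<'E'
def balls(P,hsv,im,lo,hi,cx,cy,r=200):
    """white blobs with tops in height band"""
    z=P[...,2]
    m=((hsv[...,1]<60)&(hsv[...,2]>130)&(z>lo)&(z<hi)&(np.hypot(P[...,0]-cx,P[...,1]-cy)<r)).astype(np.uint8)
    n,l,st,ce=cv2.connectedComponentsWithStats(m)
    return [(ce[i].round(),np.median(P[l==i],0).round(1),P[l==i][:,2].max().round(1),int(st[i,4])) for i in range(1,n) if st[i,4]>10]
E
python3 - <<'E'
from h import *
im,P,hsv,s=scoop_fit(); print(s["eef_pos"].round(1),s["tool_rot"].round(3),s["force"].round(1))
for b in balls(P,hsv,im,26,60,560,300): print(b)
cv2.imwrite("pics/t4.png",cv2.resize(im[140:300,150:310],(640,640))[:600])
E
```

```text
[463.6 300.7 115.1] [-2.166 -2.275 -0.003] [-1.7 -0.2  4.8]
(array([228., 177.]), array([651. , 287.6,  43.9]), np.float64(53.5), 96)
(array([207., 195.]), array([597.1, 351.1,  44.4]), np.float64(53.2), 77)
(array([236., 194.]), array([600. , 264.5,  42.7]), np.float64(53.8), 71)
(array([246., 223.]), array([513.4, 233.6,  39.3]), np.float64(43.4), 17)
```

View pics/t4.png

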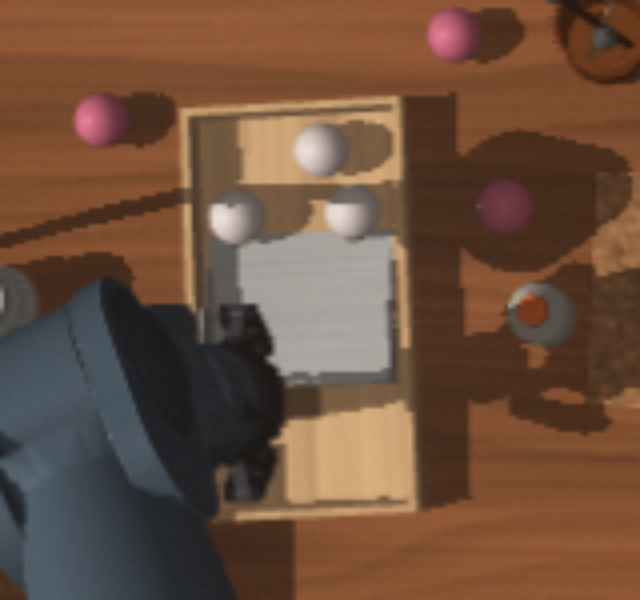

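The two nearer heads, at (238,217) and (352,212), now roll ahead of the lip. The third is untouched at (321,150).

>>> step_arm --increments '[{"xyz": [0.022,0.001,0],"delta_rot": [0,0,0],"claw": 255},{"xyz": [0.044,0.002,0],"delta_rot": [0,0,0],"claw": 255},{"xyz": [0.066,0.003,0],"delta_rot": [0,0,0],"claw": 255},{"xyz": [0.088,0.004,0],"delta_rot": [0,0,0],"claw": 255},{"xyz": [0.11,0.005,0],"delta_rot": [0,0,0],"claw": 255},{"xyz": [0.132,0.006,0],"delta_rot": [0,0,0],"claw": 255},{"xyz": [0.154,0.007,0],"delta_rot": [0,0,0],"claw": 255},{"xyz": [0.176,0.009,0],"delta_rot": [0,0,0],"claw": 255},{"xyz": [0.198,0.01,0],"delta_rot": [0,0,0],"claw": 255},{"xyz": [0.22,0.011,0],"delta_rot": [0,0,0],"claw": 255},{"xyz": [0.24,0.012,0],"delta_rot": [0,0,0],"claw": 255},{"xyz": [0.26,0.013,0],"delta_rot": [0,0,0],"claw": 255}]'

```text
clock: 9.38
eef_pos: [540.0, 304.3, 115.1]
tool_rot: [-2.165, -2.274, 0.001]
force: [-7.3, -1.6, 7.8]
finger_gap: 0.271
gripper_force: 90.6
```

Run:
```python
from h import *
im,P,hsv,s=scoop_fit(); print(s["eef_pos"].round(1),s["tool_rot"].round(3),s["force"].round(1))
for b in balls(P,hsv,im,26,60,560,300): print(b)
```

```text
[541.3 304.3 115.1] [-2.166e+00 -2.275e+00 -2.000e-03] [-2.2 -0.8  6.8]
(array([206., 176.]), array([652.5, 355.1,  44.4]), np.float64(55.3), 75)
(array([226., 175.]), array([658.2, 296.7,  45.1]), np.float64(54.2), 99)
(array([239., 174.]), array([662.6, 255.5,  46.3]), np.float64(55.5), 94)
(array([245., 196.]), array([592.8, 237.7,  39. ]), np.float64(42.1), 12)
```

>>> step_arm --increments '[{"xyz": [0.008,0,0],"delta_rot": [0,0,0],"claw": 255},{"xyz": [0.016,0.001,0],"delta_rot": [0,0,0],"claw": 255},{"xyz": [0.024,0.001,0],"delta_rot": [0,0,0],"claw": 255},{"xyz": [0.032,0.002,0],"delta_rot": [0,0,0],"claw": 255},{"xyz": [0.038,0.002,0],"delta_rot": [0,0,0],"claw": 255},{"xyz": [0.038,0.002,0],"delta_rot": [0,0,0],"claw": 255},{"xyz": [0.038,0.002,0],"delta_rot": [0,0,0],"claw": 255}]'

```text
clock: 10.12
eef_pos: [546.4, 304.9, 116.0]
tool_rot: [-2.161, -2.269, 0.009]
force: [-21.2, -2.5, 22.0]
finger_gap: 0.269
gripper_force: 92.3
```

>>> step_arm --increments '[{"xyz": [-0.006,0,0.004],"delta_rot": [0.0003,-0.0055,0],"claw": 255},{"xyz": [-0.013,-0.001,0.005],"delta_rot": [0.0005,-0.011,0],"claw": 255},{"xyz": [-0.025,-0.001,0.007],"delta_rot": [0.001,-0.022,0],"claw": 255},{"xyz": [-0.038,-0.002,0.008],"delta_rot": [0.0016,-0.033,0],"claw": 255},{"xyz": [-0.051,-0.003,0.009],"delta_rot": [0.0022,-0.0445,0],"claw": 255},{"xyz": [-0.064,-0.003,0.01],"delta_rot": [0.0027,-0.0555,0],"claw": 255},{"xyz": [-0.077,-0.004,0.01],"delta_rot": [0.0032,-0.0665,0],"claw": 255},{"xyz": [-0.077,-0.004,0.01],"delta_rot": [0.0032,-0.0665,0],"claw": 255},{"xyz": [-0.077,-0.004,0.01],"delta_rot": [0.0032,-0.0665,0],"claw": 255},{"xyz": [-0.077,-0.004,0.01],"delta_rot": [0.0032,-0.0665,0],"claw": 255},{"xyz": [-0.077,-0.004,0.01],"delta_rot": [0.0032,-0.0665,0],"claw": 255}]'

```text
clock: 11.03
eef_pos: [530.3, 303.4, 117.2]
tool_rot: [2.062, 2.163, 0.227]
force: [0.3, -0.2, -3.7]
finger_gap: 0.268
gripper_force: 89.3
```

Run:
```python
from h import *
im,P,hsv,s=scoop_fit(); print(s["eef_pos"].round(1),s["tool_rot"].round(3),s["force"].round(1),s["joints"].round(2))
for b in balls(P,hsv,im,26,70,560,300): print(b)
a=cv2.resize(im[140:300,150:310],(400,400)); im2,_,_=cloud("side"); b=cv2.resize(im2[200:360,200:400],(400,400))
cv2.imwrite("pics/t5.png",np.hstack([a,b]))
```

```text
[530.3 303.4 117.3] [2.062 2.163 0.227] [-0.2  0.6 -3. ] [ 0.46  0.35 -0.28  0.74 -0.08  1.97]
(array([224., 177.]), array([653.5, 302.6,  34.4]), np.float64(47.5), 730)
(array([226., 191.]), array([610.6, 297.9,  27.4]), np.float64(30.5), 11)
(array([203., 200.]), array([583.9, 362.1,  54.5]), np.float64(66.8), 47)
(array([219., 200.]), array([581. , 311. ,  58.1]), np.float64(67.4), 89)
(array([233., 200.]), array([581. , 270.5,  57.3]), np.float64(67.5), 105)
```

View pics/t5.png

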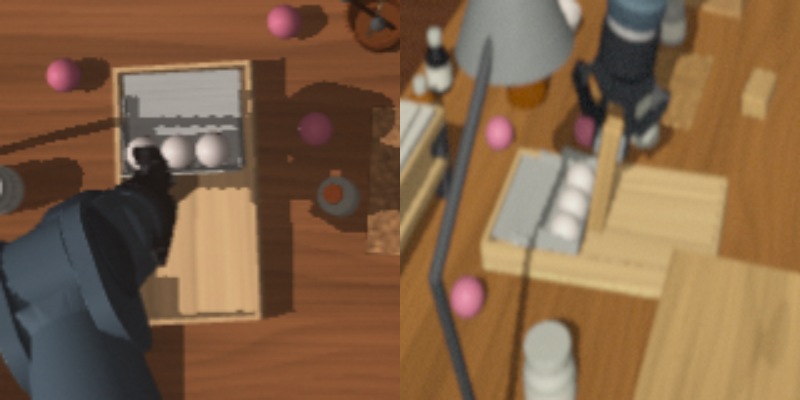

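All three heads lie against the scoop's back wall, at about (145,152), (177,152) and (211,151). Next I lift.

>>> step_arm --increments '[{"xyz": [0,0,0.015],"delta_rot": [0,0,0],"claw": 255},{"xyz": [0,0,0.045],"delta_rot": [0,0,0],"claw": 255},{"xyz": [-0.01,0,0.09],"delta_rot": [0,0,0],"claw": 255},{"xyz": [-0.01,0,0.15],"delta_rot": [0,0,0],"claw": 255},{"xyz": [-0.01,0,0.22],"delta_rot": [0,0,0],"claw": 255},{"xyz": [-0.01,0,0.29],"delta_rot": [0,0,0],"claw": 255},{"xyz": [-0.01,0,0.36],"delta_rot": [0,0,0],"claw": 255},{"xyz": [-0.01,0,0.43],"delta_rot": [0,0,0],"claw": 255},{"xyz": [-0.01,0,0.49],"delta_rot": [0,0,0],"claw": 255},{"xyz": [-0.01,0,0.54],"delta_rot": [0,0,0],"claw": 255},{"xyz": [-0.01,0,0.57],"delta_rot": [0,0,0],"claw": 255},{"xyz": [-0.01,0,0.58],"delta_rot": [0,0,0],"claw": 255}]'

```text
clock: 12.23
eef_pos: [527.4, 303.9, 294.3]
tool_rot: [2.06, 2.162, 0.233]
force: [0.2, -0.5, -3.3]
finger_gap: 0.269
gripper_force: 89.3
```

Run:
```python
from h import *
im,P,hsv,s=scoop_fit(); t=s["eef_pos"]; print(t.round(1),s["tool_rot"].round(3),s["force"].round(1),s["joints"].round(2))
from scipy.spatial.transform import Rotation as R
M=R.from_rotvec(s["tool_rot"]).as_matrix(); print(M.round(3))
q=(P-t)@M   # tool frame
# scoop frame guess: x=tool y sign, z=-tool z
x=q[...,1]; zz=-q[...,2]
if M[0,1]<0: x=-x
yy=np.cross(-M[:,2],M[:,1] if M[0,1]>0 else -M[:,1]); y=(P-t)@yy
m=(hsv[...,1]<60)&(x>40)&(x<150)&(abs(y)<85)&(zz>-125)&(zz<-95)
A=np.c_[x[m],y[m],np.ones(m.sum())]; c=np.linalg.lstsq(A,zz[m],rcond=None)[0]; print("pan slopes",np.degrees(c[:2]).round(2),c[2].round(1),"n",m.sum(),"front",np.percentile(x[m],99.5),"y",y[m].min(),y[m].max())
for b in balls(P,hsv,im,215,270,590,300): print(b)
```

```text
[526.2 303.3 290.9] [2.062 2.164 0.226] [-0.2  0.3 -3.3] [ 0.46  0.27  0.05  1.17 -0.08  1.98]
[[-0.048  0.977  0.207]
 [ 0.999  0.047  0.01 ]
 [-0.     0.207 -0.978]]
pan slopes [-0.28 -0.4 ] -104.9 n 1510 front 129.1721434771005 y -71.76839853115983 70.71417254515151
(array([233., 174.]), array([636.4, 238.3, 219.8]), np.float64(227.4), 12)
(array([220., 196.]), array([577.8, 269.4, 232.2]), np.float64(241.6), 125)
(array([211., 206.]), array([551.2, 291.6, 237.7]), np.float64(240.9), 13)
```

>>> step_arm --increments '[{"xyz": [-0.003,-0.02,0],"delta_rot": [0,0,-0.001],"claw": 255},{"xyz": [-0.01,-0.06,0],"delta_rot": [0,0,-0.002],"claw": 255},{"xyz": [-0.02,-0.12,0],"delta_rot": [0,0,-0.004],"claw": 255},{"xyz": [-0.03,-0.2,0],"delta_rot": [0,0,-0.007],"claw": 255},{"xyz": [-0.045,-0.283,0],"delta_rot": [0,0,-0.01],"claw": 255},{"xyz": [-0.06,-0.367,0],"delta_rot": [0,0,-0.013],"claw": 255},{"xyz": [-0.075,-0.45,0],"delta_rot": [0,0,-0.016],"claw": 255},{"xyz": [-0.09,-0.533,0],"delta_rot": [0,0,-0.019],"claw": 255},{"xyz": [-0.103,-0.617,0],"delta_rot": [0,0,-0.022],"claw": 255},{"xyz": [-0.115,-0.7,0],"delta_rot": [0,0,-0.025],"claw": 255},{"xyz": [-0.128,-0.783,0],"delta_rot": [0,0,-0.028],"claw": 255},{"xyz": [-0.14,-0.867,0],"delta_rot": [0,0,-0.03],"claw": 255}]'

```text
clock: 13.38
eef_pos: [482.7, 41.3, 290.4]
tool_rot: [2.158, 2.059, 0.213]
force: [-0.0, -0.4, -3.2]
finger_gap: 0.268
gripper_force: 89.3
```

>>> step_arm --increments '[{"xyz": [-0.012,-0.083,0],"delta_rot": [0,0,-0.003],"claw": 255},{"xyz": [-0.024,-0.167,0],"delta_rot": [0,0,-0.005],"claw": 255},{"xyz": [-0.036,-0.25,0],"delta_rot": [0,0,-0.008],"claw": 255},{"xyz": [-0.048,-0.333,0],"delta_rot": [0,0,-0.01],"claw": 255},{"xyz": [-0.06,-0.417,0],"delta_rot": [0,0,-0.013],"claw": 255},{"xyz": [-0.07,-0.5,0],"delta_rot": [0,0,-0.016],"claw": 255},{"xyz": [-0.08,-0.583,0],"delta_rot": [0,0,-0.018],"claw": 255},{"xyz": [-0.09,-0.667,0],"delta_rot": [0,0,-0.021],"claw": 255},{"xyz": [-0.1,-0.75,0],"delta_rot": [0,0,-0.024],"claw": 255},{"xyz": [-0.11,-0.833,0],"delta_rot": [0,0,-0.026],"claw": 255},{"xyz": [-0.12,-0.917,0],"delta_rot": [0,0,-0.029],"claw": 255},{"xyz": [-0.13,-0.99,0],"delta_rot": [0,0,-0.029],"claw": 255}]'

```text
clock: 14.38
eef_pos: [443.5, -255.5, 290.4]
tool_rot: [2.247, 1.954, 0.202]
force: [-0.4, 0.6, -4.1]
finger_gap: 0.273
gripper_force: 89.3
```

>>> step_arm --increments '[{"xyz": [-0.002,-0.06,0],"delta_rot": [0,0,0],"claw": 255},{"xyz": [-0.003,-0.11,0],"delta_rot": [0,0,0],"claw": 255},{"xyz": [-0.003,-0.145,0],"delta_rot": [0,0,0],"claw": 255},{"xyz": [-0.003,-0.165,0],"delta_rot": [0,0,0],"claw": 255},{"xyz": [-0.003,-0.17,0],"delta_rot": [0,0,0],"claw": 255},{"xyz": [-0.003,-0.17,0],"delta_rot": [0,0,0],"claw": 255},{"xyz": [-0.003,-0.17,0],"delta_rot": [0,0,0],"claw": 255}]'

```text
clock: 14.97
eef_pos: [444.5, -303.9, 291.2]
tool_rot: [2.244, 1.957, 0.206]
force: [0.6, 0.3, -4.5]
finger_gap: 0.271
gripper_force: 89.3
```

Run:
```python
from h import *
im,P,hsv,s=scoop_fit(); t=s["eef_pos"]; print(t.round(1),s["tool_rot"].round(3),s["force"].round(1),s["joints"].round(2),s["clock"])
from scipy.spatial.transform import Rotation as R
M=R.from_rotvec(s["tool_rot"]).as_matrix(); print(M.round(3))
for b in balls(P,hsv,im,200,270,520,-300): print(b)
im2,_,_=cloud("side")
cv2.imwrite("pics/t6.png",np.hstack([cv2.resize(im[140:300,350:510],(400,400)),cv2.resize(im2[60:220,270:430],(400,400))]))
```

```text
[ 444.6 -303.9  291.4] [2.243 1.957 0.206] [-0.  -0.8 -2.9] [-0.79  0.13 -0.11  1.16  0.13  0.93] 15.1167
[[ 0.135  0.969  0.206]
 [ 0.991 -0.132 -0.028]
 [ 0.     0.208 -0.978]]
(array([447., 203.]), array([ 560.8, -328. ,  207.8]), np.float64(224.2), 1165)
(array([418., 205.]), array([ 555. , -249.1,  218.2]), np.float64(225.1), 13)
(array([417., 222.]), array([ 510.2, -243.7,  226. ]), np.float64(233.5), 23)
(array([428., 226.]), array([ 499.4, -270.6,  229.7]), np.float64(241.2), 163)
(array([444., 228.]), array([ 494.1, -312.2,  230.2]), np.float64(239.5), 152)
(array([461., 228.]), array([ 494.3, -357.3,  230.1]), np.float64(237.3), 80)
(array([433., 237.]), array([ 471. , -284.2,  236.3]), np.float64(240.3), 18)
```

View pics/t6.png

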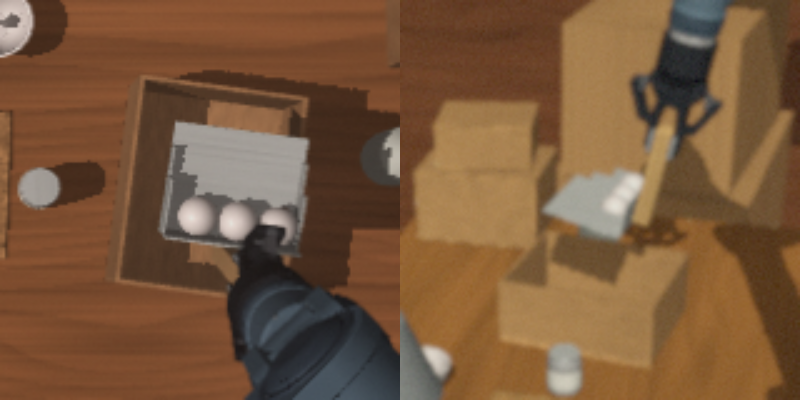

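The three heads ride in the scoop above the box, at (196,215), (237,220) and (277,222). The pan lies within the box outline.

>>> step_arm --increments '[{"xyz": [0,0,-0.015],"delta_rot": [0,0,0],"claw": 255},{"xyz": [0,0,-0.05],"delta_rot": [0,0,0],"claw": 255},{"xyz": [0,0,-0.1],"delta_rot": [0,0,0],"claw": 255},{"xyz": [0,0,-0.16],"delta_rot": [0,0,0],"claw": 255},{"xyz": [0,0,-0.22],"delta_rot": [0,0,0],"claw": 255},{"xyz": [0,0,-0.28],"delta_rot": [0,0,0],"claw": 255},{"xyz": [0,0,-0.34],"delta_rot": [0,0,0],"claw": 255},{"xyz": [0,0,-0.4],"delta_rot": [0,0,0],"claw": 255},{"xyz": [0,0,-0.45],"delta_rot": [0,0,0],"claw": 255},{"xyz": [0,0,-0.49],"delta_rot": [0,0,0],"claw": 255},{"xyz": [0,0,-0.51],"delta_rot": [0,0,0],"claw": 255},{"xyz": [0,0,-0.52],"delta_rot": [0,0,0],"claw": 255}]'

```text
clock: 16.17
eef_pos: [443.9, -303.8, 134.0]
tool_rot: [2.246, 1.958, 0.205]
force: [0.2, 0.4, -4.3]
finger_gap: 0.271
gripper_force: 89.3
```

>>> step_arm --increments '[{"xyz": [0,0,-0.015],"delta_rot": [0,0,0],"claw": 255},{"xyz": [0,0,-0.03],"delta_rot": [0,0,0],"claw": 255},{"xyz": [0,0,-0.045],"delta_rot": [0,0,0],"claw": 255},{"xyz": [0,0,-0.055],"delta_rot": [0,0,0],"claw": 255},{"xyz": [0,0,-0.055],"delta_rot": [0,0,0],"claw": 255},{"xyz": [0,0,-0.055],"delta_rot": [0,0,0],"claw": 255}]'

```text
clock: 16.67
eef_pos: [444.5, -304.7, 118.8]
tool_rot: [2.244, 1.956, 0.205]
force: [0.5, -0.4, -3.1]
finger_gap: 0.27
gripper_force: 89.3
```

>>> step_arm --increments '[{"xyz": [0.003,0,0],"delta_rot": [0.0015,0.011,0],"claw": 255},{"xyz": [0.006,-0.001,-0.001],"delta_rot": [0.003,0.022,0],"claw": 255},{"xyz": [0.009,-0.001,-0.002],"delta_rot": [0.0045,0.033,0],"claw": 255},{"xyz": [0.012,-0.002,-0.002],"delta_rot": [0.006,0.044,0],"claw": 255},{"xyz": [0.015,-0.002,-0.003],"delta_rot": [0.0075,0.055,0],"claw": 255},{"xyz": [0.018,-0.0025,-0.003],"delta_rot": [0.009,0.066,0],"claw": 255},{"xyz": [0.018,-0.0025,-0.003],"delta_rot": [0.009,0.066,0],"claw": 255},{"xyz": [0.018,-0.0025,-0.003],"delta_rot": [0.009,0.066,0],"claw": 255},{"xyz": [0.018,-0.0025,-0.003],"delta_rot": [0.009,0.066,0],"claw": 255}]'

```text
clock: 17.42
eef_pos: [450.1, -305.6, 118.0]
tool_rot: [2.367, 2.063, 0.001]
force: [0.5, 0.8, -4.1]
finger_gap: 0.27
gripper_force: 89.2
```

>>> step_arm --increments '[{"xyz": [0.012,-0.0015,0.012],"delta_rot": [0.0013,0.0096,0],"claw": 255},{"xyz": [0.023,-0.003,0.024],"delta_rot": [0.0026,0.0193,0],"claw": 255},{"xyz": [0.035,-0.0047,0.036],"delta_rot": [0.0039,0.0289,0],"claw": 255},{"xyz": [0.0466,-0.0063,0.047],"delta_rot": [0.0052,0.0385,0],"claw": 255},{"xyz": [0.053,-0.0072,0.052],"delta_rot": [0.006,0.044,0],"claw": 255},{"xyz": [0.06,-0.008,0.057],"delta_rot": [0.0067,0.0495,0],"claw": 255},{"xyz": [0.066,-0.009,0.062],"delta_rot": [0.0074,0.055,0],"claw": 255},{"xyz": [0.066,-0.009,0.062],"delta_rot": [0.0074,0.055,0],"claw": 255},{"xyz": [0.066,-0.009,0.062],"delta_rot": [0.0074,0.055,0],"claw": 255},{"xyz": [0.066,-0.009,0.062],"delta_rot": [0.0074,0.055,0],"claw": 255},{"xyz": [0.066,-0.009,0.062],"delta_rot": [0.0074,0.055,0],"claw": 255},{"xyz": [0.066,-0.009,0.062],"delta_rot": [0.0074,0.055,0],"claw": 255}]'

```text
clock: 18.42
eef_pos: [469.5, -308.2, 136.8]
tool_rot: [-2.267, -1.975, 0.173]
force: [-0.4, -1.0, -2.1]
finger_gap: 0.266
gripper_force: 89.7
```

Run:
```python
from h import *
im,P,hsv,s=scoop_fit(); t=s["eef_pos"]; print(t.round(1),s["tool_rot"].round(3),s["force"].round(1),s["clock"])
im2,_,_=cloud("side"); np.save("box.npy",P)
cv2.imwrite("pics/t7.png",np.hstack([cv2.resize(im[140:300,350:510],(400,400)),cv2.resize(im2[60:220,270:430],(400,400))]))
```

```text
[ 469.6 -308.2  136.7] [-2.266 -1.975  0.173] [-0.1 -0.3 -2.2] 18.5667
```

View pics/t7.png

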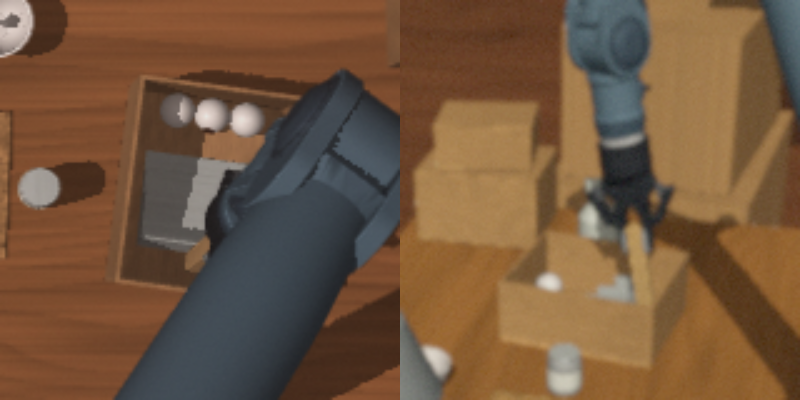

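All three heads lie at the far wall of the box, at (178,110), (211,114) and (247,119), and the scoop is empty. Next I lift out and return to the mat.

>>> step_arm --increments '[{"xyz": [0,0,0.03],"delta_rot": [0,0,0],"claw": 255},{"xyz": [0,0,0.08],"delta_rot": [0,0,0],"claw": 255},{"xyz": [0,0,0.15],"delta_rot": [0,0,0],"claw": 255},{"xyz": [0,0,0.23],"delta_rot": [0,0,0],"claw": 255},{"xyz": [0,0,0.31],"delta_rot": [0,0,0],"claw": 255},{"xyz": [0,0,0.39],"delta_rot": [0,0,0],"claw": 255},{"xyz": [0,0,0.46],"delta_rot": [0,0,0],"claw": 255},{"xyz": [0,0,0.5],"delta_rot": [0,0,0],"claw": 255},{"xyz": [0,0,0.5],"delta_rot": [0,0,0],"claw": 255},{"xyz": [0,0,0.5],"delta_rot": [-0.003,-0.022,0],"claw": 255},{"xyz": [0,0,0.5],"delta_rot": [-0.0074,-0.055,0],"claw": 255},{"xyz": [0,0,0.5],"delta_rot": [-0.0074,-0.055,0],"claw": 255}]'

```text
clock: 19.62
eef_pos: [464.9, -305.3, 283.7]
tool_rot: [-2.366, -2.059, 0.001]
force: [-2.2, 1.4, -3.4]
finger_gap: 0.264
gripper_force: 90.3
```

>>> step_arm --increments '[{"xyz": [0,0.06,0],"delta_rot": [0,0,0],"claw": 255},{"xyz": [0,0.15,0],"delta_rot": [0,0,0],"claw": 255},{"xyz": [0,0.25,0],"delta_rot": [0,0,0],"claw": 255},{"xyz": [0,0.35,0],"delta_rot": [0,0,0],"claw": 255},{"xyz": [0,0.45,0],"delta_rot": [0,0,0],"claw": 255},{"xyz": [0.01,0.55,0],"delta_rot": [0,0,0],"claw": 255},{"xyz": [0.02,0.65,0],"delta_rot": [0,0,0],"claw": 255},{"xyz": [0.02,0.75,0],"delta_rot": [0,0,0],"claw": 255},{"xyz": [0.02,0.85,0],"delta_rot": [0,0,0],"claw": 255},{"xyz": [0.02,0.93,0],"delta_rot": [0,0,0],"claw": 255},{"xyz": [0.02,0.98,0],"delta_rot": [0,0,0],"claw": 255},{"xyz": [0.02,1.0,0],"delta_rot": [0,0,0],"claw": 255}]'

```text
clock: 20.62
eef_pos: [475.8, -6.1, 287.0]
tool_rot: [-2.364, -2.067, 0.003]
force: [-1.0, 0.0, -2.4]
finger_gap: 0.265
gripper_force: 90.2
```

>>> step_arm --increments '[{"xyz": [0,0.047,0],"delta_rot": [0,0,0],"claw": 255},{"xyz": [0,0.047,0],"delta_rot": [0,0,0],"claw": 255},{"xyz": [0,0.047,0],"delta_rot": [0,0,0],"claw": 255},{"xyz": [0,0.047,0],"delta_rot": [0,0,0],"claw": 255},{"xyz": [0,0.047,0],"delta_rot": [0,0,0],"claw": 255}]'

```text
clock: 21.03
eef_pos: [475.9, 5.0, 286.5]
tool_rot: [2.369, 2.063, -0.002]
force: [0.3, -0.1, -2.9]
finger_gap: 0.268
gripper_force: 90.3
```

Run:
```python
from h import *
from scipy.spatial.transform import Rotation as R
im,P,hsv,s=scoop_fit(); t=s["eef_pos"]; print(t.round(1),R.from_rotvec(s["tool_rot"]).as_matrix().round(3),s["force"].round(1),s["clock"])
q=P-t
m=(hsv[...,1]<60)&(q[...,0]>30)&(q[...,0]<160)&(abs(q[...,1])<110)&(q[...,2]>-120)&(q[...,2]<-95)
p=q[m]; c=np.linalg.lstsq(np.c_[p[:,:2],np.ones(len(p))],p[:,2],rcond=None)[0]
print("slopes",np.degrees(c[:2]).round(2),c[2].round(1),cv2.minAreaRect(p[:,:2].astype(np.float32)))
for b in balls(P,hsv,im,10,60,533,-316): print(b)
```

```text
[475.8   5.2 286.5] [[ 0.138  0.99  -0.   ]
 [ 0.99  -0.138 -0.001]
 [-0.001 -0.    -1.   ]] [ 0.2 -0.8 -2.2] 21.1833
slopes [-0.48 -0.46] -106.2 ((86.31039428710938, -13.278221130371094), (140.72384643554688, 82.51168060302734), 81.93075561523438)
(array([423., 184.]), array([ 629.2, -294.3,   44.4]), np.float64(52.9), 32)
(array([434., 186.]), array([ 624.1, -326.3,   43.2]), np.float64(53.4), 114)
(array([448., 187.]), array([ 620.2, -368.6,   42.6]), np.float64(53.2), 108)
```

>>> step_arm --increments '[{"xyz": [0,0,-0.06],"delta_rot": [0,0,0],"claw": 255},{"xyz": [0,0,-0.14],"delta_rot": [0,0,0],"claw": 255},{"xyz": [0,0,-0.22],"delta_rot": [0,0,0],"claw": 255},{"xyz": [0,0,-0.3],"delta_rot": [0,0,0],"claw": 255},{"xyz": [0,0,-0.38],"delta_rot": [0,0,0],"claw": 255},{"xyz": [0,0,-0.46],"delta_rot": [0,0,0],"claw": 255},{"xyz": [0,0,-0.52],"delta_rot": [0,0,0],"claw": 255},{"xyz": [0,0,-0.55],"delta_rot": [0,0,0],"claw": 255},{"xyz": [0,0,-0.56],"delta_rot": [0,0,0],"claw": 255},{"xyz": [0,0,-0.56],"delta_rot": [0,0,0],"claw": 255},{"xyz": [0,0,-0.56],"delta_rot": [0,0,0],"claw": 255}]'

```text
clock: 22.1
eef_pos: [476.6, 5.7, 119.6]
tool_rot: [2.367, 2.063, 0.001]
force: [0.1, 0.8, -1.9]
finger_gap: 0.273
gripper_force: 90.2
```

>>> step_arm --increments '[{"xyz": [0,0,-0.005],"delta_rot": [0,0,0],"claw": 255},{"xyz": [0,0,-0.01],"delta_rot": [0,0,0],"claw": 255},{"xyz": [0,0,-0.015],"delta_rot": [0,0,0],"claw": 255},{"xyz": [0,0,-0.02],"delta_rot": [0,0,0],"claw": 255},{"xyz": [0,0,-0.02],"delta_rot": [0,0,0],"claw": 255},{"xyz": [0,0,-0.02],"delta_rot": [0,0,0],"claw": 255}]'

```text
clock: 22.6
eef_pos: [476.2, 5.7, 113.2]
tool_rot: [2.367, 2.063, 0.0]
force: [-0.7, -2.1, 2.9]
finger_gap: 0.266
gripper_force: 91.2
```

>>> step_arm --increments '[{"xyz": [0,0,0],"delta_rot": [0,0,0],"claw": 60},{"xyz": [0,0,0],"delta_rot": [0,0,0],"claw": 0},{"xyz": [0,0,0],"delta_rot": [0,0,0],"claw": 0},{"xyz": [0,0,0],"delta_rot": [0,0,0],"claw": 0},{"xyz": [0,0,0],"delta_rot": [0,0,0],"claw": 0},{"xyz": [0,0,0],"delta_rot": [0,0,0],"claw": 0},{"xyz": [0,0,0],"delta_rot": [0,0,0],"claw": 0},{"xyz": [0,0,0],"delta_rot": [0,0,0],"claw": 0},{"xyz": [0,0,0],"delta_rot": [0,0,0],"claw": 0}]'

```text
clock: 23.35
eef_pos: [475.7, 6.0, 112.5]
tool_rot: [2.368, 2.064, -0.0]
force: [0.2, 0.2, 0.4]
finger_gap: 1.001
gripper_force: 0.0
```

>>> step_arm --increments '[{"xyz": [0,0,0.04],"delta_rot": [0,0,0],"claw": 0},{"xyz": [0,0,0.1],"delta_rot": [0,0,0],"claw": 0},{"xyz": [0,0,0.17],"delta_rot": [0,0,0],"claw": 0},{"xyz": [0,0,0.25],"delta_rot": [0,0,0],"claw": 0},{"xyz": [0,0,0.33],"delta_rot": [0,0,0],"claw": 0},{"xyz": [0,0,0.41],"delta_rot": [0,0,0],"claw": 0},{"xyz": [0,0,0.5],"delta_rot": [0,0,0],"claw": 0},{"xyz": [0,0,0.6],"delta_rot": [0,0,0],"claw": 0},{"xyz": [0,0,0.6],"delta_rot": [0,0,0],"claw": 0},{"xyz": [0,0,0.6],"delta_rot": [0,0,0],"claw": 0},{"xyz": [0,0,0.6],"delta_rot": [0,0,0],"claw": 0}]'

```text
clock: 24.27
eef_pos: [475.7, 6.0, 292.1]
tool_rot: [2.368, 2.064, -0.001]
force: [-0.3, -0.4, -0.9]
finger_gap: 1.003
gripper_force: 0.0
```

Run:
```python
from h import *
im,P,hsv,s=scoop_fit(); print(s["eef_pos"].round(1),s["force"].round(1),s["clock"],s["finger_gap"])
m=(hsv[...,1]<60)&(abs(P[...,0]-560)<75)&(abs(P[...,1])<80)&(P[...,2]<15)
p=P[m]; c=np.linalg.lstsq(np.c_[p[:,:2]-[546,-3],np.ones(len(p))],p[:,2],rcond=None)[0]
print("slopes",np.degrees(c[:2]).round(2),c[2].round(1),cv2.minAreaRect(p[:,:2].astype(np.float32)))
for b in balls(P,hsv,im,10,60,533,-316): print(b)
im2,_,_=cloud("side")
cv2.imwrite("pics/t8.png",np.hstack([cv2.resize(im[130:290,240:480],(480,320)),cv2.resize(im2[100:300,240:440],(320,320))]))
```

```text
[474.8   6.1 291.1] [ 0.4  0.3 -0.7] 24.4167 0.9947639646580871
slopes [-1.56  0.28] 7.1 ((580.9697875976562, -9.565986633300781), (154.2378387451172, 69.12358856201172), 71.3555679321289)
(array([423., 184.]), array([ 629.6, -295. ,   43.5]), np.float64(53.8), 32)
(array([434., 185.]), array([ 625.9, -325.6,   43.4]), np.float64(53.4), 103)
(array([448., 186.]), array([ 623.8, -369.1,   43.5]), np.float64(53.7), 74)
(array([367., 214.]), array([ 539.5, -125.8,   57.8]), np.float64(59.9), 59)
```

View pics/t8.png

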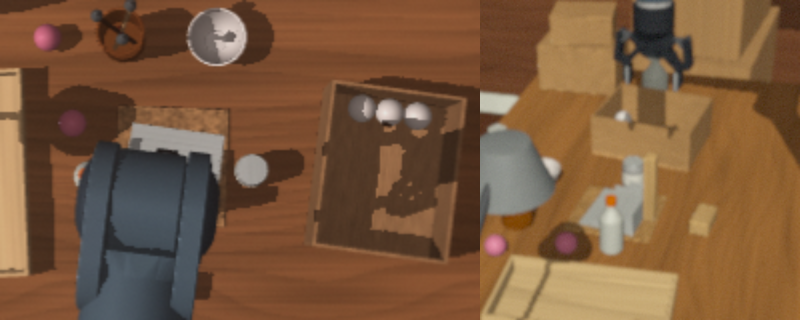

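The scoop stands free and upright on the mat, with its handle at (650,185) in the right half of the picture. The three heads rest in the box at (362,108), (389,112) and (418,116), and the bystanders in view look unmoved.

```bash
python3 -c "
from rig import env
print(env.finish_job())"
```

```text
the job is handed in; nothing more can be done
None
```

I handed the job in at about 24 s: all three heads rest in the deep box and the scoop stands upright and released on the middle of its mat; no verdict came back, but the last camera check looked right.

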